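# Peel the top tray off a tacky stack and hold it out for loading

### The arm

A 6-joint arm with a two-finger parallel gripper is mounted at the origin on the work surface. World frame = base frame: x ahead of the robot, y to its left, z up, the work surface at z = 0. Lengths are in m, angles in rad, forces in N, time in s.
With the tool pointing down it reaches from about 0.35 to 0.975 m from the base axis. Payload 4.9 kg.
Tool frame: the origin (TCP) lies on the centre line of the jaws, within the pads' length; the fingertips stand ahead of it and the grasp point (between the pads) is the TCP (manip.tip_extent is the z of the fingertips in the tool frame, in m); z points along the fingers, y is the line along which they close (so a half turn about z gives the same grasp; the last joint's range is limited). The gripper opens to 85 mm and grips with 20 to 120 N. Pads are 22 mm wide; open, the fingers measure 114 mm over their backs; the gripper's body (76 mm by 85 mm) begins 54 mm behind the grasp point. The pads swing forward as they close: fully open they stand 13 mm farther back than shut.
Start: joints at [-1.408, 0.053, 1.613, -0, 1.476, -0.119], TCP at [0.174, -0.6, 0.25] pointing down, gripper open.
Joint ranges: [-3.01, 3.01], [-1.01, 2.22], [0.06, 2.58], [-1.02, 4.17], [0.09, 2.62], [-3.14, 3.14]. Speed limits (rad/s): [2.57, 2.57, 3.14, 3.14, 3.14, 3.14].

### API

Orientations are given as a unit quaternion [w, x, y, z].
In Python, from plant import manip gives the robot as it stands. The module is installed in compiled form; this text tells all that it offers.
- The arm moves only by the shell command python3 -m crank 'ROWS'. ROWS is a JSON list of rows, 1 to 5 of them, each of 7 numbers: the opening from 0.0 (shut) to 1.0 (fully open), then dx, dy, dz in m, then a rotation vector rx, ry, rz in rad; each row shifts and turns the commanded pose from where the row before left it, along the tool's axes as they then stand; what a row does not reach is not made up. A row lasts 1/8 s, in which the tool goes at most 0.0625 m and 0.188 rad, less where a joint would pass 70% of its speed; a pose out of reach is approached as far as the arm can. The fingers move at their own pace and stop on an object; the grip force is fixed at half the most. Time passes only in rows, so rows that do not move let the fingers close. It prints the time, the measured TCP pose, the force, the opening and the grip force at its end.
- manip.state(): the state, without advancing time (a new reading comes with each control period).
- manip.grab_frame(name): name is "side" or "top"; returns (picture, depth): 384x512x3 uint8, red, green, blue; 384x512 float32, m along the optical axis (not along the pixel's ray), 0 where there is no reading.
- manip.camera_params(name): a dict with "intrinsics" (3x3 intrinsics, pixels), "k1" (the pictures are not rectified: a ray, as slopes to the right and down, at radius r is drawn at 1 + k1 r^2 times it, then the intrinsics apply), "xyz" and "orientation" of the camera in the world. Camera axes: x right, y down, z forward; pixel columns grow to the right and rows downward; lengths in m; the calibration is good to about 2 mm. A picture is of the moment at which its call begins. camera_params takes no time and is no camera call.
- manip.job_done(): hands the job in; it is judged then, once.
Trained networks look in the newest picture that a camera, given by its name, has taken for a name from the list of things; names that differ only in an ending like _2 or _b are one class to them, and where a whole thing is asked for, a point or a joint stands for the part that bears it (a point fixed in the world has none). Each returns a list of dicts, best first, with "conf" (0 to 1); they miss things now and then, are a little off and sometimes report something else, mostly with a low value. They report only what shows in the picture. A call takes as long as a camera call. They do not tell look-alikes from the thing itself.
- manip.look_for(camera, query): "extent" ([left, top, right, bottom] in pixels, round what is visible of it).
- manip.outline_of(camera, query): "region" (384x512 bool, what is visible of it) and "extent" ([left, top, right, bottom] in pixels, round what is visible of it).
- manip.mark_of(camera, query): "centre" ([row, column] in pixels: a listed point, or the origin of a listed thing).
The state is a dict: "time": time; "joint_pos": joint angles; "joint_vel": joint speeds; "joint_efforts": joint torques, N m; "tool_pos": TCP position; "tool_rot": TCP orientation; "contact_force": force on the tool from outside, world axes, zero at the start; "ft_torque": the same for the moment, N m; "gripper_width": opening from 0.0 (shut) to 1.0 (fully open); "grasp_force": force on a finger pad.
Only numpy, scipy, OpenCV 4.12 (cv2) and the standard library are available. Lean on these libraries where they do the work, as an engineer would, in place of code of your own. Each camera call takes 0.05 s, during which the arm holds its last target. There are 200 camera calls.

### The job

The formed trays stick together with adhesive overspray, and a red marker was left standing on the green top tray: first stand the marker upright in the white cup and let it go. Then take the green tray by its upright tab and peel it off corner first, the tab's corner coming well up while the diagonally opposite corner still sits in the stack, leaving the white tray below it in place. Carry it over to the blue-taped board and finish while still holding it there, level, open side up and centred about 15 cm above the board, without putting it down; do not disturb the cup or the other things on the table.

Things in the scene. Friction and masses are not known exactly. Their poses are not given: they have to be found in the camera images.
- green_tray: Green formed tray on top of the stack, 80 g, open upwards: rim 160 (x) by 124 mm (y), 21 mm high, flared walls, floor top 8 mm above the origin (centre of its underside; z up). Nests 8 mm above the tray below, stuck near its four corners: each lets go after rising 4 mm, at about 2 N. An upright tab, 8 mm thick along x, 26 mm wide, top 57 mm up, stands at x -90, y -40 mm by its -x, -y corner.
- green_tab (a point): Where to pinch the green tray's tab across its 8 mm thickness (the tray's x direction) with the fingers pointing down: on the tab's mid plane, 43 mm above the tray's origin, 14 mm below the tab's top and 22 mm above the rim and the tab's foot. Same axes as the tray.
- green_far (a point): Point under the green tray's corner diagonally across from the tab (tray x +55, y +38 mm, z 0): the corner to pivot about while peeling.
- next_tray: White tray of the same shape under the green one, loose but stuck more strongly to the fixed grey trays below; its own tab is at the -x, +y corner. Origin: centre of its underside; z up. To be left in place.
- next_far (a point): Point on the white tray where green_far sits while the green tray is nested.
- marker: Fat red fabric marker with a black cap, 22 mm diameter, 140 mm long, 35 g, standing on its cap on the green tray's floor. Origin: centre of the cap's flat lower end; z along the marker, up.
- cup: White ceramic cup, 85 mm high, about 400 g, loose, open at the top: inner diameter 52 mm at the mouth narrowing to about 40 mm at the inner floor, 5 mm above the origin. Origin: centre of its underside; z up.
- board: Fixed plywood board with blue tape on top, 210 mm along its x by 160 mm along its y, 18 mm thick. Origin: centre of its underside.
- tape: Bystander: roll of yellow tape lying flat, 110 mm diameter, 25 mm high. Origin: centre of its underside.
- cone_red: Bystander: red thread cone, 62 mm diameter, 102 mm high. Origin: centre of its underside.
- cone_gold: Bystander: orange thread cone, same size. Origin: centre of its underside.
- phone: Bystander: black phone lying flat, 74 x 150 x 9 mm. Origin: centre of its underside.
- snips: Bystander: red-handled thread snips lying flat, 110 mm long, 10 mm high. Origin: underside, near the middle.
- hoop: Bystander: green oval embroidery hoop lying flat, 134 x 194 mm, 14 mm high. Origin: centre, at its underside.
Not all that is in view belongs to the job. Leave any grey look-alike of the marker alone.

How it is judged:
On the way, in this order (a step that is already met when the one before it is completed fails the run):
1. the marker stands in the cup, let go (z of marker in the frame of cup below 0.03 m and horizontal distance between marker and cup below 0.024 m and angle between marker's own z axis and vertical below 0.45 rad and angle between cup's own z axis and vertical below 0.15 rad and contact force between the fingers and marker below 0.05 N), for 0.2 s.
2. the tab's corner of the green tray is well up (tray tilted over 0.12 rad) while the opposite corner still sits in the stack (within 12 mm) (angle between green_tray's own z axis and vertical above 0.12 rad and distance between green_far and next_far below 0.012 m and contact force between the fingers and green_tray above 0.3 N), for 0.1 s.
At the end, for the whole second after the job is handed in: Green tray held still in the fingers, level within 0.2 rad, open side up, within 60 mm of above the board's centre, 100 to 260 mm high, touching nothing else; marker let go in the upright cup (bottom under 30 mm up, tilt under 0.45 rad); white tray within 15 mm of its start (all of step 1 and contact force between the fingers and green_tray above 0.3 N and height (world z) of green_tray between 0.1 and 0.26 m and horizontal distance between green_tray and board below 0.06 m and angle between green_tray's own z axis and vertical below 0.2 rad and linear speed of green_tray below 0.05 m/s and contact force between green_tray and board below 0.05 N and contact force between green_tray and next_tray below 0.05 N and contact force between green_tray and cup below 0.05 N and contact force between green_tray and marker below 0.05 N and distance of next_tray from where it was at the start of the episode below 0.015 m); the arm keeps its last pose, push and grip.
It fails at once if the white tray is pulled more than 15 mm out of place (distance of next_tray from where it was at the start of the episode above 0.015 m).
It fails at once if the cup is shoved more than 40 mm or knocked over (distance of cup from where it was at the start of the episode above 0.04 m or angle between cup's own z axis and vertical above 0.5 rad).
It fails at once if a bystander is moved more than 25 mm (distance of any of tape, cone_red, cone_gold, phone, snips, hoop from where it was at the start of the episode above 0.025 m).
It also fails if it takes over 64 s, if anything falls off the work surface, if the arm or the gripper's body presses on something with over 40 N, if the wrist force passes 120 N, or if a joint passes its speed limit or range.

## Working session

There is one attempt and no reset: what is moved stays moved. The work goes in short steps, Python scripts to look and compute and a shell command to move; the robot and the scene stay as the last step left them, time stands still between calls to the robot, and variables do not carry over. Pictures are saved under pics/ and viewed, at most 10 in all, crops included, and the job is handed in when it is done.

```bash
mkdir -p pics; cat > h.py <<'E'
import numpy as np,cv2
from plant import manip
from scipy.spatial.transform import Rotation as R
def q2R(q): return R.from_quat([q[1],q[2],q[3],q[0]]).as_matrix()
def world(cam,rc,depth):
    p=manip.camera_params(cam);K=np.array(p["intrinsics"])
    u=(rc[1]-K[0,2])/K[0,0];v=(rc[0]-K[1,2])/K[1,1];k=p["k1"]
    a,b=u,v
    for _ in range(20):
        s=1+k*(a*a+b*b);a,b=u/s,v/s
    return np.array(p["xyz"])+q2R(p["orientation"])@(np.array([a,b,1])*depth)
def cloud(cam,d,mask):
    r,c=np.nonzero(mask&(d>0))
    return np.array([world(cam,(i,j),d[i,j]) for i,j in zip(r,c)]) if len(r) else np.zeros((0,3))
def onplane(cam,rc,z):
    o=world(cam,rc,0);w=world(cam,rc,1.)-o
    return o+w*(z-o[2])/w[2]
E
python3 - <<'E'
from h import *
for c in("side","top"):
    im,d=manip.grab_frame(c);cv2.imwrite(f"pics/{c}0.png",im[:,:,::-1]);np.save(f"{c}0.npy",d)
    print(c,manip.camera_params(c))
    for n in["marker","cup","green_tray","next_tray","board","green_tab","green_far"]:
        for r in manip.mark_of(c,n)[:2]:
            rc=r["centre"];i,j=[int(round(x)) for x in rc]
            print(n,round(r["conf"],2),np.round(rc),world(c,rc,d[i,j]).round(3) if 0<=i<384 and 0<=j<512 else '')
print(manip.state())
E
```

```text
side {'intrinsics': array([[464.88674581,   0.        , 249.17017944],
       [  0.        , 464.88674581, 190.33312861],
       [  0.        ,   0.        ,   1.        ]]), 'k1': 0.009158645521579536, 'xyz': array([ 0.37256053, -1.0931693 ,  0.83262845]), 'orientation': array([-0.45940229,  0.88365257, -0.0756245 ,  0.04887349])}
marker 0.87 [281. 299.] [ 0.65  -0.326  0.002]
marker 0.86 [244. 292.] [ 0.662 -0.203  0.013]
cup 0.72 [199. 251.] [0.592 0.002 0.02 ]
green_tray 0.94 [247. 247.] [ 0.537 -0.228  0.04 ]
next_tray 0.67 [249. 248.] [ 0.54  -0.233  0.04 ]
next_tray 0.16 [235. 263.] [ 0.587 -0.187  0.041]
board 0.83 [161. 238.] [0.586 0.222 0.02 ]
green_tab 0.85 [246. 212.] [ 0.447 -0.26   0.085]
green_tab 0.24 [200. 251.] [ 0.591 -0.004  0.02 ]
green_far 0.56 [235. 268.] [ 0.599 -0.19   0.04 ]
top {'intrinsics': array([[489.54009902,   0.        , 254.42142051],
       [  0.        , 489.54009902, 199.99341634],
       [  0.        ,   0.        ,   1.        ]]), 'k1': 0.04385664675536784, 'xyz': array([ 0.40921512, -0.0275131 ,  1.73478483]), 'orientation': array([ 0.043789
[... 435 characters left out ...]
nt_pos': array([-1.40795381e+00,  5.26496090e-02,  1.61291773e+00, -6.20599966e-07,
        1.47601237e+00, -1.18977395e-01]), 'joint_vel': array([ 0.00074354,  0.0002557 ,  0.00122211, -0.00113948, -0.00109919,
        0.00100552]), 'joint_efforts': array([-1.93422195e-03, -3.93650115e+01, -3.70442891e+01, -2.62912772e-04,
        4.25183198e-04, -7.90425730e-06]), 'tool_pos': array([ 0.1738241 , -0.60031074,  0.25032424]), 'tool_rot': array([ 6.47739302e-06,  9.90088604e-01,  1.40444138e-01, -1.66893068e-07]), 'contact_force': array([ 0.18280899,  0.09870562, -0.21367023]), 'ft_torque': array([-0.04478202, -0.00276716, -0.04134598]), 'grasp_force': 0.0, 'gripper_width': 0.9974302420338494}
```

View pics/side0.png

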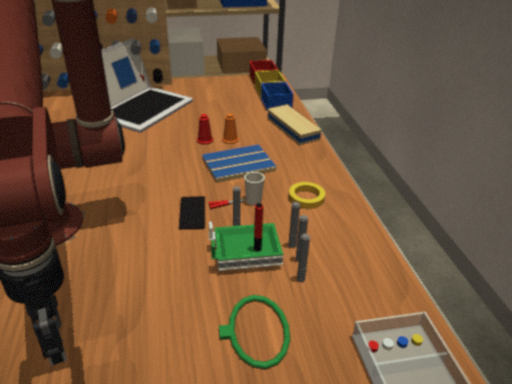

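View pics/top0.png

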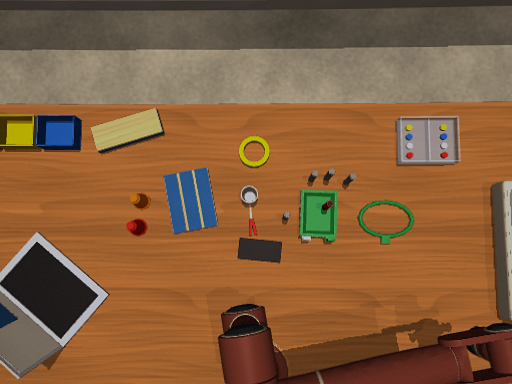

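Side view: the green tray is at about (247,247) with the red marker at (258,228) on it. The cup is at (255,188), the blue board at (238,162), and grey look-alikes stand at (237,205) and (300,240). The top view agrees: tray (319,213), marker (327,205), cup (249,196). Next I'll measure these precisely.

```bash
cat > m.py <<'E'
from h import *
def clouds(cam,im,d):
    hsv=cv2.cvtColor(im,cv2.COLOR_RGB2HSV).astype(int)
    H,S,V=hsv[...,0],hsv[...,1],hsv[...,2]
    box=np.zeros(d.shape,bool)
    if cam=="side": box[140:290,180:310]=1
    else: box[150:260,155:345]=1
    o={}
    o['red']=cloud(cam,d,box&((H<8)|(H>172))&(S>150)&(V>40))
    o['green']=cloud(cam,d,box&(H>50)&(H<85)&(S>100))
    o['blue']=cloud(cam,d,box&(H>95)&(H<125)&(S>100))
    o['all']=cloud(cam,d,box)
    return o
E
python3 - <<'E'
from m import *
np.set_printoptions(suppress=True,precision=4)
for c in("side","top"):
    im=cv2.imread(f"pics/{c}0.png")[:,:,::-1].copy();d=np.load(f"{c}0.npy")
    o=clouds(c,im,d);print(c)
    r=o['red'];r=r[(abs(r[:,0]-.57)<.06)&(abs(r[:,1]+.21)<.1)]
    for lo in np.arange(.02,.24,.03):
        q=r[(r[:,2]>lo)&(r[:,2]<=lo+.03)]
        if len(q)>2:print(' red',lo.round(2),len(q),q.mean(0),q.min(0)[:2],q.max(0)[:2])
    g=o['green'];g=g[(abs(g[:,0]-.53)<.2)&(abs(g[:,1]+.22)<.15)]
    t=g[(g[:,2]>.064)&(g[:,0]<.5)];print(' tab',len(t),t.mean(0),t.min(0),t.max(0))
    for nm,s in(('rim',g[(g[:,2]>.044)&(g[:,2]<.06)]),('floor',g[(g[:,2]>.02)&(g[:,2]<.045)]),('alltray',g[g[:,2]<.062])):
        if len(s)<5: continue
        (cx,cy),wh,a=cv2.minAreaRect(s[:,:2].astype(np.float32));print(' ',nm,len(s),cx,cy,wh,a,'z',np.percentile(s[:,2],[5,50,95]))
    b=o['blue'];b=b[abs(b[:,1]-.22)<.15];print(' board',cv2.minAreaRect(b[:,:2].astype(np.float32)),np.median(b[:,2]))
    a=o['all'];k=a[(abs(a[:,0]-.6)<.08)&(abs(a[:,1]-.0)<.07)]
    k1=k[k[:,2]>.07];print(' cup rim',len(k1),k1.min(0),k1.max(0),cv2.minEnclosingCircle(k1[:,:2].astype(np.float32)))
    cv2.imwrite(f"pics/{c}_crop.png",cv2.resize(im[150:290,180:310][:,:,::-1] if c=="side" else im[150:260,150:350][:,:,::-1],None,fx=4,fy=4,interpolation=cv2.INTER_CUBIC))
E
```

```text
Traceback (most recent call last):
  File "m.py", line 11, in clouds
    o['blue']=cloud(cam,d,box&(H>95)&(H<125)&(S>100))
              ~~~~~^^^^^^^^^^^^^^^^^^^^^^^^^^^^^^^^^^
  File "h.py", line 14, in cloud
    return np.array([world(cam,(i,j),d[i,j]) for i,j in zip(r,c)]) if len(r) else np.zeros((0,3))
                     ~~~~~^^^^^^^^^^^^^^^^^^
  File "h.py", line 6, in world
    p=manip.camera_params(cam);K=np.array(p["intrinsics"])
ValueError: time passes only in moves, steps and waits
```

Too many `camera_params` calls, so I'll cache the result and vectorise.

```bash
cat > h.py <<'E'
import numpy as np,cv2,functools
from plant import manip
from scipy.spatial.transform import Rotation as R
def q2R(q): return R.from_quat([q[1],q[2],q[3],q[0]]).as_matrix()
@functools.cache
def P(cam):
    p=manip.camera_params(cam);return np.array(p["intrinsics"]),p["k1"],np.array(p["xyz"]),q2R(p["orientation"])
def world(cam,rc,depth):
    K,k,x,Q=P(cam);rc=np.asarray(rc,float)
    pts=cv2.undistortPoints(rc[...,::-1].reshape(-1,1,2).copy(),K,np.array([k,0,0,0.])).reshape(-1,2)
    w=x+(np.c_[pts,np.ones(len(pts))]*np.reshape(depth,(-1,1)))@Q.T
    return w[0] if rc.ndim==1 else w
def cloud(cam,d,mask):
    rc=np.argwhere(mask&(d>0))
    return world(cam,rc,d[rc[:,0],rc[:,1]]) if len(rc) else np.zeros((0,3))
def onplane(cam,rc,z):
    o=P(cam)[2];w=world(cam,rc,1.)-o
    return o+w*(z-o[2])/w[2]
E
cat > a.py <<'E'
from m import *
np.set_printoptions(suppress=True,precision=4)
for c in("side","top"):
    im=cv2.imread(f"pics/{c}0.png")[:,:,::-1].copy();d=np.load(f"{c}0.npy")
    o=clouds(c,im,d);print(c)
    r=o['red'];r=r[(abs(r[:,0]-.57)<.06)&(abs(r[:,1]+.21)<.1)]
    for lo in np.arange(.02,.24,.03):
        q=r[(r[:,2]>lo)&(r[:,2]<=lo+.03)]
        if len(q)>2:print(' red',lo.round(2),len(q),q.mean(0),q.min(0)[:2],q.max(0)[:2])
    g=o['green'];g=g[(abs(g[:,0]-.53)<.2)&(abs(g[:,1]+.22)<.15)]
    t=g[(g[:,2]>.064)&(g[:,0]<.5)]
    if len(t):print(' tab',len(t),t.mean(0),t.min(0),t.max(0))
    for nm,s in(('rim',g[(g[:,2]>.044)&(g[:,2]<.06)]),('floor',g[(g[:,2]>.02)&(g[:,2]<.045)]),('alltray',g[g[:,2]<.062])):
        if len(s)<5: continue
        (cx,cy),wh,a=cv2.minAreaRect(s[:,:2].astype(np.float32));print(' ',nm,len(s),cx,cy,wh,a,'z',np.percentile(s[:,2],[5,50,95]))
    b=o['blue'];b=b[abs(b[:,1]-.22)<.15];print(' board',cv2.minAreaRect(b[:,:2].astype(np.float32)),np.median(b[:,2]))
    a=o['all'];k=a[(abs(a[:,0]-.6)<.08)&(abs(a[:,1]-.0)<.07)]
    k1=k[k[:,2]>.07];
    if len(k1):print(' cup rim',len(k1),k1.min(0),k1.max(0),cv2.minEnclosingCircle(k1[:,:2].astype(np.float32)))
    cv2.imwrite(f"pics/{c}_crop.png",cv2.resize(im[150:290,180:310][:,:,::-1] if c=="side" else im[150:260,150:350][:,:,::-1],None,fx=4,fy=4,interpolation=cv2.INTER_CUBIC))
E
python3 a.py
```

```text
side
 red 0.08 50 [ 0.5594 -0.2458  0.0967] [ 0.553  -0.2503] [ 0.5661 -0.2411]
 red 0.11 59 [ 0.56   -0.2461  0.1255] [ 0.5527 -0.251 ] [ 0.5675 -0.2401]
 red 0.14 68 [ 0.5601 -0.2461  0.1547] [ 0.5525 -0.2511] [ 0.5688 -0.2381]
 red 0.17 38 [ 0.5604 -0.2437  0.1756] [ 0.5527 -0.2484] [ 0.569  -0.2323]
 tab 45 [ 0.4492 -0.2593  0.0804] [ 0.4455 -0.2668  0.0647] [ 0.4531 -0.243   0.0922]
  rim 804 0.5353081226348877 -0.21613875031471252 (0.1284700483083725, 0.16868789494037628) 86.07514953613281 z [0.045  0.0515 0.0546]
  floor 1040 0.536518394947052 -0.18440577387809753 (0.1435401886701584, 0.14828528463840485) 88.12359619140625 z [0.0372 0.0399 0.0437]
  alltray 1811 0.5378079414367676 -0.19482186436653137 (0.1720821112394333, 0.16827474534511566) 85.13831329345703 z [0.0375 0.0423 0.0539]
 board ((0.6772937774658203, 0.2510543167591095), (0.38879579305648804, 0.15457120537757874), 11.071087837219238) 0.01746194728683459
 cup rim 187 [ 0.5745 -0.0109  0.07  ] [0.6326 0.0543 0.0885] ((0.6026654243469238, 0.021907176822423935), 0.03317069262266159)
top
 red 0.08 3 [ 0.5581 -0.2296  0
[... 329 characters left out ...]
0.465  -0.1571  0.0936]
  rim 789 0.5350826978683472 -0.21462222933769226 (0.12397680431604385, 0.17114895582199097) 87.44845581054688 z [0.0444 0.0504 0.0575]
  floor 857 0.5424347519874573 -0.21120664477348328 (0.11671846359968185, 0.15279027819633484) 88.89540100097656 z [0.0336 0.0399 0.0443]
  alltray 1585 0.535053014755249 -0.21450018882751465 (0.12386058270931244, 0.17133648693561554) 87.70673370361328 z [0.0346 0.0441 0.0561]
 board ((0.5903194546699524, 0.23260539770126343), (0.2097676396369934, 0.15478003025054932), 10.895256996154785) 0.018499879023597288
 cup rim 74 [ 0.5751 -0.0047  0.0704] [0.6346 0.0502 0.0945] ((0.6049636602401733, 0.023626860231161118), 0.029993925243616104)
```

```bash
sleep 1; ls pics
```

```text
side0.png
side_crop.png
top0.png
top_crop.png
```

View pics/side_crop.png

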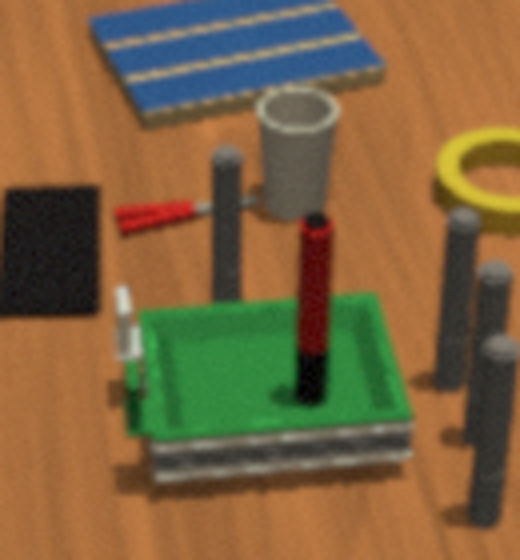

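View pics/top_crop.png

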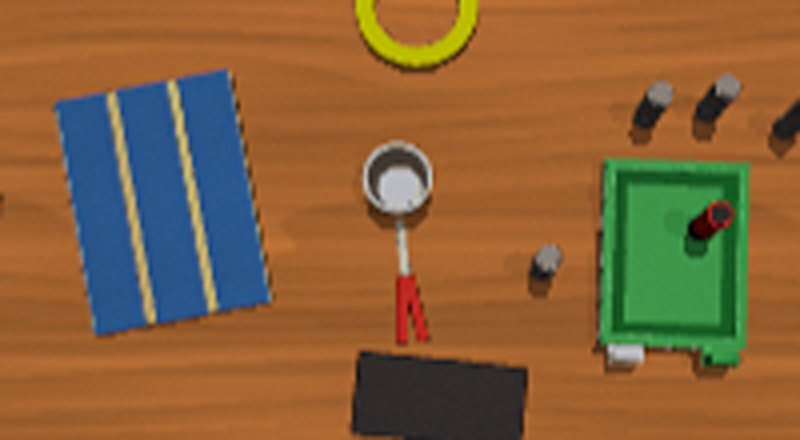

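```bash
cat >> h.py <<'E'
def to(pos,Rt=None):
    s=manip.state();Q=q2R(s["tool_rot"]);d=Q.T@(np.array(pos)-s["tool_pos"])
    print("move",d.round(4),"rows",np.linalg.norm(d)/.0625)
    if Rt is not None:print("rot",R.from_matrix(Q.T@Rt).as_rotvec().round(4))
E
python3 - <<'E'
from h import *
print(manip.tip_extent)
for rc in[(174,314),(172,330),(177,349),(214,287)]:print(onplane("top",rc,.14).round(3))
d=np.load("top0.npy");im=cv2.imread("pics/top0.png")[:,:,::-1].copy()
hsv=cv2.cvtColor(im,cv2.COLOR_RGB2HSV).astype(int);m=np.zeros(d.shape,bool);m[180:250,295:345]=1
g=cloud("top",d,m&(abs(hsv[...,0]-67)<18)&(hsv[...,1]>100));g=g[g[:,2]>.046]
from scipy.optimize import minimize
t=g[g[:,0]>.466]
def f(p):  # tray outline containing rim points: match quantile extents
    c,s=np.cos(p),np.sin(p);q=t[:,:2]@np.array([[c,-s],[s,c]]);return q
for p in np.radians([-5,-4,-3,-2,-1,0]):
    q=f(p);lo,hi=np.percentile(q,[1,99],axis=0);cen=(lo+hi)/2;c,s=np.cos(p),np.sin(p);print(np.degrees(p),(hi-lo).round(4),(np.array([[c,-s],[s,c]])@cen).round(4))
to([.562,-.237,.25])
E
```

```text
0.019
[ 0.662 -0.193  0.14 ]
[ 0.669 -0.245  0.14 ]
[ 0.652 -0.307  0.14 ]
[ 0.531 -0.103  0.14 ]
-5.0 [0.154 0.126] [ 0.5423 -0.2143]
-4.0 [0.1534 0.1245] [ 0.5426 -0.2146]
-3.0000000000000004 [0.1525 0.1233] [ 0.5428 -0.2148]
-2.0 [0.152  0.1226] [ 0.5433 -0.2146]
-1.0 [0.1519 0.1232] [ 0.544  -0.2141]
0.0 [0.1518 0.1248] [ 0.5446 -0.2139]
move [ 4.739e-01 -2.410e-01  3.000e-04] rows 8.506755274370581
```

```bash
python3 -m crank '[[1,0.0474,-0.0241,0,0,0,0],[1,0.0474,-0.0241,0,0,0,0],[1,0.0474,-0.0241,0,0,0,0],[1,0.0474,-0.0241,0,0,0,0],[1,0.0474,-0.0241,0,0,0,0]]'; python3 -m crank '[[1,0.0474,-0.0241,0,0,0,0],[1,0.0474,-0.0241,0,0,0,0],[1,0.0474,-0.0241,0,0,0,0],[1,0.0474,-0.0241,0,0,0,0],[1,0.0474,-0.0241,0,0,0,0]]';python3 -m crank '[[1,0,0,0,0,0,0]]'
python3 -c "
from h import *
to([.562,-.237,.145])"
```

```text
time: 1.42
tool_pos: [0.369, -0.4174, 0.2505]
tool_rot: [0.0, 0.99, 0.14, 0.0]
contact_force: [1.1, -1.1, -0.2]
gripper_width: 1.004
grasp_force: 0.0
time: 2.05
tool_pos: [0.5633, -0.2357, 0.2506]
tool_rot: [0.0, 0.99, 0.14, 0.0]
contact_force: [-0.5, -0.9, 0.5]
gripper_width: 1.002
grasp_force: 0.0
time: 2.17
tool_pos: [0.5639, -0.2345, 0.2502]
tool_rot: [-0.0, 0.99, 0.143, 0.0]
contact_force: [-0.5, -0.0, -0.6]
gripper_width: 0.999
grasp_force: 0.0
move [-0.0026  0.0019  0.1052] rows 1.6842858100577025
```

```bash
python3 -m crank '[[1,-0.002,0.0015,0.035,0,0,0],[1,0,0,0.035,0,0,0],[1,0,0,0.035,0,0,0],[1,0,0,0,0,0,0]]'; python3 -m crank '[[0,0,0,0,0,0,0],[0,0,0,0,0,0,0],[0,0,0,0,0,0,0],[0,0,0,0,0,0,0],[0,0,0,0,0,0,0]]'
```

```text
time: 2.68
tool_pos: [0.5579, -0.2386, 0.1416]
tool_rot: [-0.002, 0.99, 0.14, -0.003]
contact_force: [0.5, -0.7, -0.2]
gripper_width: 0.998
grasp_force: 0.0
time: 3.3
tool_pos: [0.5612, -0.2393, 0.1465]
tool_rot: [0.001, 0.99, 0.14, 0.001]
contact_force: [-0.8, 0.2, 3.7]
gripper_width: 0.243
grasp_force: 58.4
```

```bash
python3 -m crank '[[0,0,0,-0.02,0,0,0],[0,0,0,-0.04,0,0,0],[0,0,0,-0.04,0,0,0],[0,0,0,-0.04,0,0,0],[0,0,0,0,0,0,0]]'
python3 - <<'E'
from h import *
im,d=manip.grab_frame("side");cv2.imwrite("pics/s1.png",cv2.resize(im[120:290,180:310][:,:,::-1],None,fx=3.5,fy=3.5))
im,d=manip.grab_frame("top");cv2.imwrite("pics/t1.png",im[:,:,::-1])
to([.604,.0225,.275])
E
```

```text
time: 3.92
tool_pos: [0.5623, -0.24, 0.2914]
tool_rot: [0.003, 0.99, 0.14, 0.004]
contact_force: [0.1, -0.1, -0.1]
gripper_width: 0.242
grasp_force: 58.6
move [ 0.1145 -0.2391  0.0107] rows 4.244658277597563
```

View pics/s1.png

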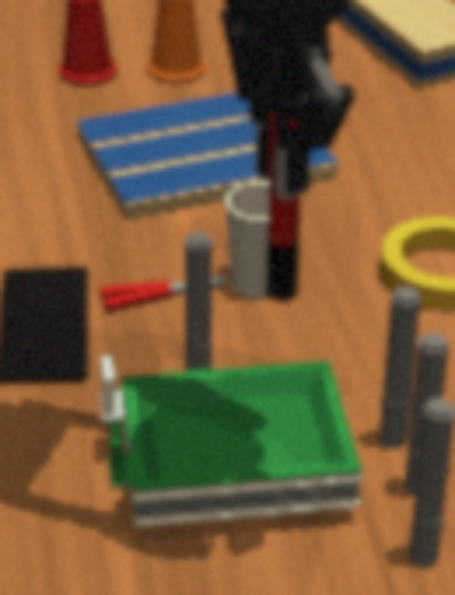

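The marker is held upright and clear of the tray, with its cap at crop pixel (283,290). Next I'll carry it to the cup.

```bash
python3 -m crank '[[0,0.023,-0.0478,0,0,0,0],[0,0.023,-0.0478,0,0,0,0],[0,0.023,-0.0478,0,0,0,0],[0,0.023,-0.0478,0,0,0,0],[0,0.0225,-0.0478,0,0,0,0]]';python3 -m crank '[[0,0,0,0,0,0,0],[0,0,0,0,0,0,0]]'
python3 - <<'E'
from m import *
for c in("side","top"):
    im,d=manip.grab_frame(c)
    a=cloud(c,d,np.ones(d.shape,bool));k=a[(abs(a[:,0]-.604)<.05)&(abs(a[:,1]-.0225)<.05)]
    for lo,hi in((.06,.1),(.15,.19),(.19,.23)):
        q=k[(k[:,2]>lo)&(k[:,2]<hi)]
        if len(q)>3:print(c,lo,len(q),q.mean(0).round(4),cv2.minEnclosingCircle(q[:,:2].astype(np.float32)))
to([.604,.0225,.117])
E
```

```text
time: 4.65
tool_pos: [0.6031, 0.0242, 0.2828]
tool_rot: [-0.0, 0.99, 0.14, -0.002]
contact_force: [0.6, -0.4, -0.4]
gripper_width: 0.241
grasp_force: 58.7
time: 4.9
tool_pos: [0.6034, 0.0223, 0.2835]
tool_rot: [-0.0, 0.99, 0.141, -0.002]
contact_force: [-0.5, -0.2, -1.2]
gripper_width: 0.239
grasp_force: 58.7
side 0.06 275 [0.6024 0.0207 0.0744] ((0.6029430627822876, 0.022858785465359688), 0.03255889192223549)
side 0.15 34 [0.6036 0.0143 0.1832] ((0.6035107374191284, 0.01912439614534378), 0.010826785117387772)
side 0.19 90 [0.6037 0.014  0.2107] ((0.6051445007324219, 0.016203615814447403), 0.011959590017795563)
top 0.06 45 [0.5922 0.0213 0.082 ] ((0.6037662029266357, 0.022169390693306923), 0.028600020334124565)
move [ 0.0009 -0.001   0.1672] rows 2.6760495829108937
```

```bash
python3 -m crank '[[0,0,0,0.04,0,0,0],[0,0,0,0.04,0,0,0],[0,0,0,0.04,0,0,0],[0,0,0,0.03,0,0,0],[0,0,0,0.015,0,0,0]]';python3 -m crank '[[0,0,0,0,0,0,0]]'
```

```text
time: 5.62
tool_pos: [0.6028, 0.0212, 0.1179]
tool_rot: [-0.0, 0.99, 0.139, -0.002]
contact_force: [0.6, -0.0, -0.3]
gripper_width: 0.242
grasp_force: 58.7
time: 5.75
tool_pos: [0.6034, 0.0216, 0.1193]
tool_rot: [-0.0, 0.99, 0.14, -0.001]
contact_force: [0.5, -0.2, 1.2]
gripper_width: 0.24
grasp_force: 58.7
```

```bash
python3 -m crank '[[0,0,0,0.004,0,0,0],[1,0,0,0,0,0,0],[1,0,0,0,0,0,0],[1,0,0,0,0,0,0],[1,0,0,0,0,0,0]]'; python3 -m crank '[[1,0,0,-0.03,0,0,0],[1,0,0,-0.05,0,0,0],[1,0,0,-0.05,0,0,0],[1,0,0,0,0,0,0]]'
python3 - <<'E'
from m import *
for c in("side","top"):
    im,d=manip.grab_frame(c);np.save(c+"2.npy",d);cv2.imwrite(f"pics/{c}2.png",im[:,:,::-1])
im=cv2.imread("pics/side2.png");cv2.imwrite("pics/s2.png",cv2.resize(im[120:290,180:310],None,fx=3.5,fy=3.5))
c="side";d=np.load("side2.npy");a=cloud(c,d,np.ones(d.shape,bool));k=a[(abs(a[:,0]-.604)<.04)&(abs(a[:,1]-.0225)<.045)]
for lo in(.06,.09,.105,.12,.135,.15):
    q=k[(k[:,2]>lo)&(k[:,2]<lo+.015)];print(lo,len(q),q.mean(0).round(4) if len(q) else '')
ps=np.radians(-2.5)
Rt=np.array([[np.sin(ps)*-1*-1,np.cos(ps),0],[-np.cos(ps),np.sin(ps),0],[0,0,-1]])
Rt[:,1]=[np.cos(ps),np.sin(ps),0];Rt[:,2]=[0,0,-1];Rt[:,0]=np.cross(Rt[:,1],Rt[:,2])
to([.451,-.251,.25],Rt)
print(manip.state()["joint_pos"].round(2))
E
```

```text
time: 6.38
tool_pos: [0.6042, 0.0224, 0.1166]
tool_rot: [0.0, 0.99, 0.14, 0.0]
contact_force: [-0.3, 0.3, 0.1]
gripper_width: 0.999
grasp_force: 0.0
time: 6.88
tool_pos: [0.6069, 0.0222, 0.2529]
tool_rot: [0.001, 0.99, 0.14, 0.005]
contact_force: [-0.1, -0.2, -0.4]
gripper_width: 1.004
grasp_force: 0.0
0.06 113 [0.6006 0.0138 0.0683]
0.09 33 [0.6058 0.0137 0.0978]
0.105 29 [0.6065 0.0138 0.1129]
0.12 32 [0.605  0.0141 0.1277]
0.135 36 [0.6065 0.0177 0.1417]
0.15 0 
move [-0.2233  0.22   -0.0033] rows 5.015073071487878
rot [ 1.1000e-03 -7.0000e-04 -1.2453e+00]
[-0.09  0.01  1.67  0.    1.47  1.2 ]
```

View pics/s2.png

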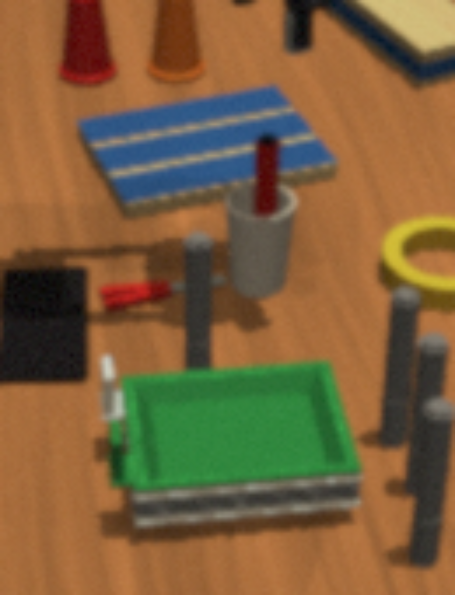

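The marker stands in the cup at crop (267,175), and the tray is clear. Next I'll turn the gripper for the tab and refine the tab position from both views.

```bash
python3 -m crank '[[0.5,0,0,0,0,0,-0.1779],[0.5,0,0,0,0,0,-0.1779],[0.5,0,0,0,0,0,-0.1779],[0.5,0,0,0,0,0,-0.1779],[0.5,0,0,0,0,0,-0.1779]]';python3 -m crank '[[0.5,0,0,0,0,0,-0.1779],[0.5,0,0,0,0,0,-0.1779],[0.5,0,0,0,0,0,0]]'
cat >> h.py <<'E'
def tri(cams,rcs):
    A=np.zeros((3,3));b=np.zeros(3)
    for c,rc in zip(cams,rcs):
        o=P(c)[2];w=world(c,rc,1.)-o;w/=np.linalg.norm(w);M=np.eye(3)-np.outer(w,w);A+=M;b+=M@o
    return np.linalg.solve(A,b)
E
python3 - <<'E'
from m import *
L={}
for c in("side","top"):
    im,d=manip.grab_frame(c)
    for n in("green_tab","green_far","green_tray"):
        m=manip.mark_of(c,n)
        if m:L[c,n]=m[0]["centre"];print(c,n,m[0]["conf"],np.round(m[0]["centre"],1))
    g=clouds(c,im,d)['green'];g=g[abs(g[:,1]+.22)<.15];t=g[(g[:,2]>.062)&(g[:,0]<.48)&(g[:,1]<-.2)]
    print(c,len(t),t.mean(0).round(4),t.min(0).round(4),t.max(0).round(4))
for n in("green_tab","green_far","green_tray"):
    if ("side",n) in L and ("top",n) in L:print(n,tri(["side","top"],[L["side",n],L["top",n]]).round(4))
print(onplane("side",L["side","green_tab"],.075),onplane("top",L["top","green_tab"],.075))
to([.451,-.251,.25])
E
```

```text
time: 7.6
tool_pos: [0.6029, 0.0225, 0.2433]
tool_rot: [-0.001, 0.832, 0.555, -0.002]
contact_force: [-0.7, -0.5, -0.3]
gripper_width: 0.503
grasp_force: 0.0
time: 7.98
tool_pos: [0.6031, 0.0225, 0.2438]
tool_rot: [-0.002, 0.723, 0.691, -0.001]
contact_force: [0.4, -0.2, -0.3]
gripper_width: 0.504
grasp_force: 0.0
side green_tab 0.98 [245.8 212. ]
side green_far 0.6 [237.9 265.5]
side green_tray 0.95 [247.7 245.7]
side 46 [ 0.4494 -0.2599  0.08  ] [ 0.4453 -0.2667  0.0621] [ 0.4532 -0.2438  0.0915]
top green_tab 0.97 [239.8 330.1]
top green_far 0.62 [198.9 309.4]
top green_tray 0.77 [213.1 315.5]
top 18 [ 0.4502 -0.2496  0.0851] [ 0.4475 -0.262   0.0625] [ 0.465  -0.2381  0.0933]
green_tab [ 0.4479 -0.25    0.0782]
green_far [ 0.5932 -0.1872  0.0294]
green_tray [ 0.5404 -0.2081  0.0217]
[ 0.44765542 -0.24649422  0.075     ] [ 0.44850514 -0.250507    0.075     ]
move [-0.2799 -0.1408 -0.0037] rows 5.013834662940539
```

```bash
python3 -m crank '[[0.5,-0.056,-0.0282,0,0,0,0],[0.5,-0.056,-0.0282,0,0,0,0],[0.5,-0.056,-0.0282,0,0,0,0],[0.5,-0.056,-0.0282,0,0,0,0],[0.5,-0.056,-0.0282,0,0,0,0]]';python3 -m crank '[[0.5,0,0,0.04,0,0,0],[0.5,0,0,0.04,0,0,0],[0.5,0,0,0.04,0,0,0],[0.5,0,0,0,0,0,0],[0.5,0,0,0,0,0,0]]'; python3 -c "
from h import *
to([.450,-.251,.075])"
```

```text
time: 9.0
tool_pos: [0.4504, -0.2519, 0.2467]
tool_rot: [0.001, 0.722, 0.691, 0.0]
contact_force: [1.1, -0.1, -0.3]
gripper_width: 0.499
grasp_force: 0.0
time: 9.62
tool_pos: [0.4524, -0.2508, 0.128]
tool_rot: [0.001, 0.722, 0.691, 0.0]
contact_force: [0.6, 0.2, -0.2]
gripper_width: 0.499
grasp_force: 0.0
move [-0.0002 -0.0024  0.053 ] rows 0.8493952717801256
```

```bash
python3 -m crank '[[0.5,0,-0.0015,0.025,0,0,0],[0.5,0,0,0.025,0,0,0],[0.5,0,0,0,0,0,0]]'; python3 -m crank '[[0,0,0,0,0,0,0],[0,0,0,0,0,0,0],[0,0,0,0,0,0,0],[0,0,0,0,0,0,0],[0,0,0,0,0,0,0]]'
python3 - <<'E'
from h import *
s=manip.state();Q=q2R(s["tool_rot"]);p=s["tool_pos"];print(p,s["contact_force"])
ps=np.radians(-2.5);c,sn=np.cos(ps),np.sin(ps)
# far relative to tab in tray axes: (145,78,-43)mm
f=np.array([c*.145-sn*.078,sn*.145+c*.078,-.043]);print("far",p+f)
h=f*[1,1,0];h/=np.linalg.norm(h);ax=np.cross(h,[0,0,-1]);ax=-ax if np.cross(ax,-f)[2]<0 else ax
print("axis",ax)
prev=np.zeros(3)
Qc=Q.copy();
for k in range(1,7):
    a=.03*k;n=R.from_rotvec(ax*a).as_matrix();off=f-n@f # tab displacement
    d=Qc.T@(off-prev);prev=off;rv=Qc.T@(ax*.03);Qc=R.from_rotvec(ax*.03).as_matrix()@Qc
    print(a,off.round(4),"row",d.round(4),rv.round(4))
E
```

```text
time: 10.0
tool_pos: [0.4501, -0.2502, 0.0768]
tool_rot: [-0.0, 0.722, 0.692, -0.0]
contact_force: [-0.1, 0.2, 0.3]
gripper_width: 0.497
grasp_force: 0.0
time: 10.62
tool_pos: [0.451, -0.2511, 0.0784]
tool_rot: [0.001, 0.722, 0.692, 0.0]
contact_force: [-1.6, 1.9, 6.1]
gripper_width: 0.083
grasp_force: 59.6
[ 0.45099303 -0.25109857  0.07844348] [-1.5614161   1.86903957  6.10850263]
far [ 0.59925733 -0.17949762  0.03544348]
axis [-0.43487259  0.90049199  0.        ]
0.03 [0.0012 0.0006 0.0049] row [ 0.0006  0.0012 -0.0049] [ 0.0264 -0.0142 -0.0001]
0.06 [0.0026 0.0013 0.0098] row [ 0.0006  0.0012 -0.0049] [ 0.0264 -0.0142 -0.0001]
0.09 [0.0041 0.002  0.0146] row [ 0.0006  0.0012 -0.0049] [ 0.0264 -0.0142 -0.0001]
0.12 [0.0057 0.0028 0.0194] row [ 0.0006  0.0012 -0.0049] [ 0.0264 -0.0142 -0.0001]
0.15 [0.0075 0.0036 0.0241] row [ 0.0006  0.0012 -0.0049] [ 0.0264 -0.0142 -0.0001]
0.18 [0.0093 0.0045 0.0288] row [ 0.0006  0.0012 -0.0049] [ 0.0264 -0.0142 -0.0001]
```

```bash
python3 -m crank '[[0,0.0006,0.0012,-0.0049,0.0264,-0.0142,0],[0,0.0006,0.0012,-0.0049,0.0264,-0.0142,0],[0,0.0006,0.0012,-0.0049,0.0264,-0.0142,0],[0,0.0006,0.0012,-0.0049,0.0264,-0.0142,0],[0,0.0006,0.0012,-0.0049,0.0264,-0.0142,0]]'; python3 -m crank '[[0,0,0,0,0,0,0],[0,0,0,0,0,0,0]]'
cat > tilt.py <<'E'
from m import *
import sys
L={}
for c in("side","top"):
    im,d=manip.grab_frame(c);cv2.imwrite(f"pics/{c}_{sys.argv[1]}.png",im[:,:,::-1])
    g=clouds(c,im,d)['green'];g=g[abs(g[:,1]+.22)<.15]
    n=P(c)[2]
    # floor interior points: RANSAC plane on points
    rng=np.random.default_rng(0);best=None
    for _ in range(500):
        q=g[rng.choice(len(g),3,replace=False)];w=np.cross(q[1]-q[0],q[2]-q[0]);w/=np.linalg.norm(w)+1e-12
        if abs(w[2])<.8:continue
        i=abs((g-q[0])@w)<.003
        if best is None or i.sum()>best.sum():best=i
    q=g[best];A=np.c_[q[:,:2],np.ones(len(q))];co=np.linalg.lstsq(A,q[:,2],rcond=None)[0]
    print(c,len(q),"slopes",co[:2].round(3),"tilt",np.hypot(*co[:2]).round(3),"floor z at centre",(co@[.542,-.215,1]).round(4),"at far",(co@[.598,-.18,1]).round(4))
print(manip.state()["contact_force"].round(1),manip.state()["tool_pos"].round(4))
E
python3 tilt.py 3
```

```text
time: 11.25
tool_pos: [0.4578, -0.2471, 0.1012]
tool_rot: [-0.023, 0.72, 0.689, -0.072]
contact_force: [-1.8, -0.9, 4.7]
gripper_width: 0.08
grasp_force: 59.2
time: 11.5
tool_pos: [0.4578, -0.2471, 0.1009]
tool_rot: [-0.023, 0.72, 0.69, -0.072]
contact_force: [-1.4, -0.9, 5.4]
gripper_width: 0.083
grasp_force: 59.3
side 913 slopes [-0.121 -0.056] tilt 0.133 floor z at centre 0.0493 at far 0.0405
top 304 slopes [-0.049  0.056] tilt 0.075 floor z at centre 0.0494 at far 0.0486
[-1.2 -1.1  5.7] [ 0.4578 -0.2471  0.1009]
```

```bash
python3 -m crank '[[0,0.0006,0.0012,-0.0049,0.0264,-0.0142,0],[0,0.0003,0.0006,-0.0025,0.0132,-0.0071,0],[0,0,0,0,0,0,0],[0,0,0,0,0,0,0]]'; python3 tilt.py 4
python3 -c "
import cv2;cv2.imwrite('pics/s4.png',cv2.resize(cv2.imread('pics/side_4.png')[160:290,180:310],None,fx=4,fy=4,interpolation=2))"
```

```text
time: 12.1
tool_pos: [0.4599, -0.2461, 0.108]
tool_rot: [-0.03, 0.719, 0.688, -0.094]
contact_force: [-4.6, -1.8, 6.3]
gripper_width: 0.084
grasp_force: 59.5
side 873 slopes [-0.165 -0.065] tilt 0.177 floor z at centre 0.0524 at far 0.0409
top 209 slopes [-0.167  0.145] tilt 0.221 floor z at centre 0.0507 at far 0.0464
[-5.  -2.6  6.5] [ 0.4599 -0.2461  0.108 ]
```

View pics/s4.png

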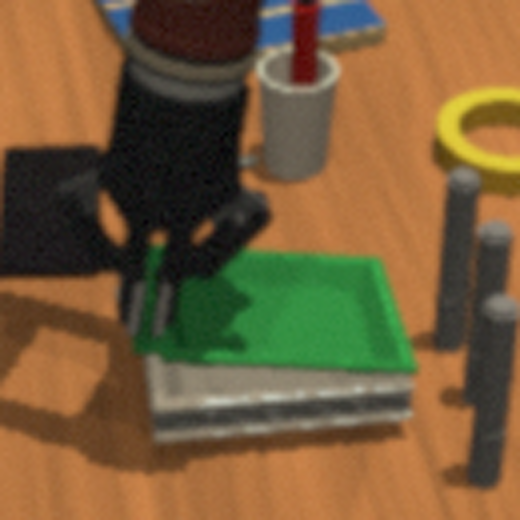

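Peel confirmed: the tab's corner is up by about 0.18 rad, the far corner at crop (412,370) is still seated, and the white tray is in place. Next I'll lift.

```bash
python3 -c "
from h import *
print((q2R(manip.state()['tool_rot']).T@[0,0,1]).round(3))"
```

```text
[-0.094 -0.173 -0.98 ]
```

```bash
python3 -m crank '[[0,-0.0005,-0.0009,-0.0049,0,0,0],[0,-0.0005,-0.0009,-0.0049,0,0,0],[0,-0.0009,-0.0017,-0.0098,0,0,0],[0,-0.0019,-0.0034,-0.0196,0,0,0],[0,-0.0019,-0.0034,-0.0196,0,0,0]]'; python3 -m crank '[[0,-0.0019,-0.0034,-0.0196,-0.0430,0.0231,0],[0,-0.0014,-0.0025,-0.02,-0.0430,0.0231,0],[0,-0.001,-0.0017,-0.02,-0.0430,0.0231,0],[0,-0.0005,-0.0009,-0.02,-0.0430,0.0231,0],[0,0,0,-0.02,0,0,0]]'; python3 tilt.py 5
python3 - <<'E'
from h import *
im=cv2.imread('pics/side_5.png');cv2.imwrite('pics/s5.png',cv2.resize(im[120:290,180:310],None,fx=3.5,fy=3.5))
to([.499,.197,.27])
E
```

```text
time: 12.82
tool_pos: [0.4604, -0.2459, 0.1691]
tool_rot: [-0.03, 0.719, 0.688, -0.092]
contact_force: [0.7, 0.3, -1.3]
gripper_width: 0.084
grasp_force: 58.7
time: 13.45
tool_pos: [0.4599, -0.2463, 0.27]
tool_rot: [0.001, 0.723, 0.691, 0.0]
contact_force: [1.1, -0.0, -0.6]
gripper_width: 0.087
grasp_force: 58.8
side 1070 slopes [0.013 0.018] tilt 0.023 floor z at centre 0.2313 at far 0.2326
top 712 slopes [ 0.019 -0.011] tilt 0.022 floor z at centre 0.2354 at far 0.2361
[ 0.1  0.6 -0.7] [ 0.4614 -0.2469  0.2718]
move [4.451e-01 1.810e-02 2.000e-04] rows 7.127323962019406
```

View pics/s5.png

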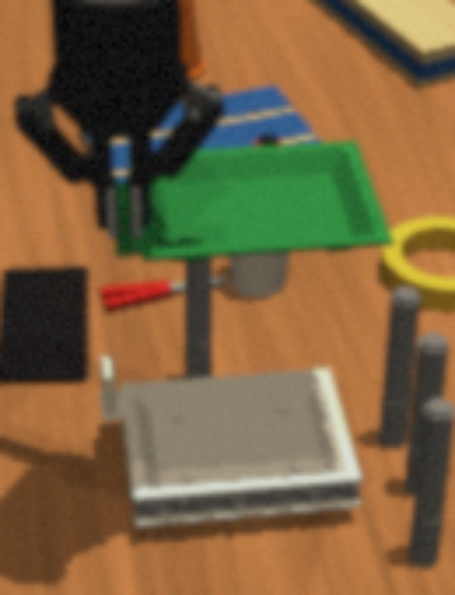

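The green tray is free and level (centre at crop (265,200)), and the white tray has stayed on the stack. Next I'll carry it over the board.

```bash
python3 -m crank '[[0,0.02,0.001,0,0,0,0],[0,0.04,0.0016,0,0,0,0],[0,0.045,0.0018,0,0,0,0],[0,0.045,0.0018,0,0,0,0],[0,0.045,0.0018,0,0,0,0]]'; python3 -m crank '[[0,0.045,0.0018,0,0,0,0],[0,0.045,0.0018,0,0,0,0],[0,0.045,0.0018,0,0,0,0],[0,0.045,0.0018,0,0,0,0],[0,0.04,0.0016,0,0,0,0]]'; python3 -m crank '[[0,0.03,0.0012,0,0,0,0],[0,0,0,0.02,0,0,0],[0,0,0,0.02,0,0,0],[0,0,0,0.015,0,0,0],[0,0,0,0,0,0,0]]'
python3 - <<'E'
from m import *
c="top"
im,d=manip.grab_frame(c);cv2.imwrite("pics/t6.png",im[:,:,::-1])
im2,d2=manip.grab_frame("side");cv2.imwrite("pics/s6.png",im2[60:310,120:340,::-1].repeat(2,0).repeat(2,1))
hsv=cv2.cvtColor(im,cv2.COLOR_RGB2HSV).astype(int);g=cloud(c,d,(abs(hsv[...,0]-67)<18)&(hsv[...,1]>100));g=g[g[:,2]>.12]
print(len(g),cv2.minAreaRect(g[:,:2].astype(np.float32)),np.percentile(g[:,2],[5,50,95]))
to([.499,.197,.214])
E
```

```text
time: 14.18
tool_pos: [0.476, -0.0488, 0.2662]
tool_rot: [-0.001, 0.722, 0.692, -0.0]
contact_force: [0.4, 0.7, 0.3]
gripper_width: 0.084
grasp_force: 58.8
time: 14.8
tool_pos: [0.4938, 0.1706, 0.2662]
tool_rot: [-0.001, 0.722, 0.692, -0.001]
contact_force: [0.1, -0.8, -0.7]
gripper_width: 0.085
grasp_force: 58.7
time: 15.42
tool_pos: [0.4964, 0.1969, 0.21]
tool_rot: [-0.001, 0.723, 0.691, -0.002]
contact_force: [-0.3, 0.2, 0.0]
gripper_width: 0.085
grasp_force: 58.7
1175 ((0.3511260151863098, 0.12370374798774719), (0.7100022435188293, 0.15773098170757294), 22.515790939331055) [0.16646825 0.17477089 0.18884386]
move [-0.0003  0.0012 -0.0013] rows 0.028170403391588293
```

View pics/s6.png

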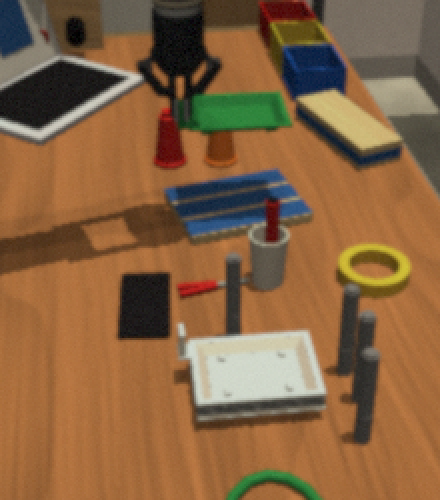

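The tray is held level at (240,112), about 0.167 m up over the board. The marker is in the cup and the white tray is in place. I'll let it settle, check, and hand in.

```bash
python3 -m crank '[[0,0,0,0,0,0,0],[0,0,0,0,0,0,0],[0,0,0,0,0,0,0]]'
python3 - <<'E'
from m import *
im,d=manip.grab_frame("top");hsv=cv2.cvtColor(im,cv2.COLOR_RGB2HSV).astype(int)
g=cloud("top",d,(abs(hsv[...,0]-67)<18)&(hsv[...,1]>100));g=g[(g[:,2]>.14)&(abs(g[:,0]-.58)<.15)&(abs(g[:,1]-.23)<.15)]
print((g.min(0)+g.max(0))/2,g.max(0)-g.min(0))
print(manip.job_done())
E
```

```text
time: 15.9
tool_pos: [0.4979, 0.1979, 0.2132]
tool_rot: [0.0, 0.722, 0.691, 0.001]
contact_force: [0.5, 0.2, -0.2]
gripper_width: 0.083
grasp_force: 58.7
[0.60082852 0.21592446 0.32760957] [0.1394326  0.15781392 0.32845973]
the job is handed in; nothing more can be done
None
```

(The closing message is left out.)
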